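# Ratchet a charge controller tight in its test clamp

### The job

Clamp the blue charge controller in its test fixture: turn the red ratchet lever clockwise (seen from above) until the rubber foot presses the controller down firmly, that is until it takes about 11 N of sideways push at the orange grip to keep the lever turning, and do not overtighten it. The two steel pins leave room for only part of a turn, so each time the lever nears the pin, lift it off its serrations, swing it back, let it drop fully into the serrations again and turn on. Leave the lever seated and let go of it, and do not disturb the controller or the things lying around.

Things in the scene. Friction and masses are not known exactly. Their poses are not given: they have to be found in the camera images.
- lever_grip (a point): Centre of the orange upright round grip at the free end of the red lever, 80 mm out from the vertical screw axis. It spins freely on its pin; 24 mm diameter, 51 mm tall (27 mm rim at the top), the point 21 mm below its top. The frame turns with the lever: z up, x towards the screw axis. The lever is a red bar 16 mm thick, centred 24 mm below the point. Seated, the point is 58 mm above axis_top.
- lever_head (a point): Centre of the top of the round red lever head (52 mm), on the screw axis. Under it two keys sit in the hub's serrations, held down by a spring. Lifting the lever takes about 6 N at first, 10 N at the top; it is clear from 6 mm up and stops dead at 12 mm. Clear, it swings freely about the screw axis (under 1 N) and the hub stays put; let go, it springs down. Ease off the push before lifting.
- hub_mark (a point): White mark on the side of the steel hub (60 mm wide, 18 mm high) under the lever head; turns with the hub; x outward, z up. At the start mark and grip are on opposite sides of the axis. The hub has 20 serrations, 18 degrees apart, steep-sided, flat-topped, with about 1 degree of play each way: on top of a tooth the lever stays 5 mm high until it is moved a little sideways and drops in.
- axis_top (a point): Fixed point on the vertical screw axis at the crossbar's top face, 118 mm above the bench; z up, the lever works on its -x side. Clockwise (from above) drives the foot down 3.5 mm per radian. Turning takes 7 N sideways at the grip with the foot free, then 9 N at 50 N clamping force, 11 N at 95 N, 13 N at 140 N; held still, the push settles some 2 N lower. The screw holds where it is left.
- stop_pin (a point): Top of the steel pin (10 mm diameter, 54 mm high) on the crossbar that ends the clockwise stroke, at x -22, y +45 mm from the screw axis in the fixture's frame. The arm meets it when it points 49 degrees to that side of the fixture's -x, lifted or not. One full stroke from the start leaves the foot 0 to 6 mm above the controller; it is tight some 30 degrees of turning after touching.
- start_pin (a point): Top of the other, equal pin, at x -22, y -45 mm, which limits the swing back (arm 49 degrees to the other side of -x). The whole swing between the pins is about 98 degrees, room to swing back 4 serrations (72 degrees) from near the stop pin. One or two swings back are needed, depending on the foot.
- fixture: The clamp fixture, bolted to the bench: aluminium base plate 200 x 240 x 12 mm, two dark columns, and a grey crossbar 60 x 216 x 18 mm along its y axis with its top 118 mm up. Origin under the middle of the plate, z up.
- spindle: The clamp's screw spindle, with a stem and a round black rubber foot (36 mm) below it, under the crossbar. Origin on the screw axis, level with the crossbar's top at mid-travel; it moves straight down as the hub turns. How far the foot stands out from the spindle is set differently each time (over 6 mm) and cannot be read from this pose: the foot's contact must be felt in the lever.
- charger: The blue charge controller, 150 x 110 x 60 mm, 0.9 kg, loose between low white rails under the crossbar; origin at the centre of its underside, on the base plate.
- switch: Bystander: grey battery switch 62 x 62 x 45 mm with red knob, loose on the bench beside the fixture; origin at the centre of its underside.
- gland: Bystander: white plastic cable gland, 34 mm diameter, 34 mm tall, standing loose beside the fixture; origin at the centre of its underside.
- driver: Bystander: yellow-handled screwdriver lying loose beyond the fixture; origin under its middle.
Not all that is in view belongs to the job. Of the things that look like the charger, the smallest one is meant.

How it is judged:
By the outcome, as a careful person would: the job done as asked, in the order asked, and still so for the second after the job is handed in, with the robot touching nothing.
It also fails if it takes over 64 s, if anything falls off the work surface, if the arm or the gripper's body presses on something with over 40 N, if the wrist force passes 120 N, or if a joint passes its speed limit or range.

### The arm

A 7-joint arm with a two-finger parallel gripper is mounted at the origin on the work surface. World frame = base frame: x ahead of the robot, y to its left, z up, the work surface at z = 0. Lengths are in m, angles in rad, forces in N, time in s.
With the tool pointing down it reaches from about 0.425 to 0.8 m from the base axis. Payload 8.3 kg.
Tool frame: the origin (TCP) lies at the very end of the fingers, on their centre line; the grasp point (between the pads) lies 19 mm behind it; z points along the fingers, y is the line along which they close (so a half turn about z gives the same grasp; the last joint's range is limited). The gripper opens to 85 mm and grips with 20 to 120 N. Pads are 22 mm wide; open, the fingers measure 114 mm over their backs; the gripper's body (76 mm by 85 mm) begins 54 mm behind the grasp point. The pads swing forward as they close: fully open they stand 13 mm farther back than shut.
Start: joints at [1.251, 0.383, 0.016, 1.37, -0.006, 1.388, -0.046], TCP at [0.159, -0.604, 0.231] pointing down, gripper open.
Joint ranges: [-2.95, 2.95], [-0.25, 2.06], [-1.52, 1.56], [0.18, 2.33], [-1.44, 4.58], [0.02, 2.06], [-3.01, 3.01]. Speed limits (rad/s): [2.39, 2.39, 3.01, 3.01, 3.14, 3.14, 3.14].

### API

Orientations are given as a rotation vector (axis times angle).
In Python, from bench import observe, vision, hand_in gives the robot as it stands. The module is installed in compiled form; this text tells all that it offers.
- The arm moves only by the tool play_rows, never from a script. Its argument "commands" is a list of rows, each a list of 3 entries, a list of its own where there are three numbers: the shift along the tool's x, y, z each as a share of 0.1 m, from -1 to 1, then the turn, a rotation vector about the tool's x, y, z each as a share of pi/4 rad, from -1 to 1, then the opening, from 0 (shut) to 1 (fully open). A call has 1 to 12 rows; each row is the pose to reach, as a shift and turn from the pose commanded when the call began, along the tool's axes at that moment; what a row does not reach only later rows make up. A row lasts 1/8 s, in which the tool goes at most 62.5 mm and 10.7 degrees, less where a joint would pass 70% of its speed; a pose out of reach is approached as far as the arm can. A call with a number of a shift or a turn outside -1 to 1 is refused whole. A call with a gripper value outside its range is refused whole. The fingers move at their own pace and stop on an object; "grip_force" is the grip in N (left out, the last holds). Time passes only in rows, so rows that repeat a pose let the fingers close. It gives the time, the measured TCP pose, the force, the opening and the grip force at its end, in the units of the state.
- observe(): the state, without advancing time (a new reading comes with each control period).
- vision.read_camera(name): name is "side" or "top" or "wrist"; returns the picture (480x640x3 uint8, blue, green, red); there is no depth.
- vision.calibration(name): a dict with "K" (3x3 intrinsics, pixels), "T" (4x4, takes a point from camera to world coordinates). Camera axes: x right, y up, looking along -z (the intrinsics and any distortion apply to the point x, -y, -z); pixel columns grow to the right and rows downward; lengths in m; the calibration is good to about 2 mm. A picture is of the moment at which its call begins: read the wrist's pose just before it. calibration takes no time and is no camera call; for the wrist camera it gives the pose at the moment of the call.
- hand_in(): hands the job in; it is judged then, once.
The state is a dict: "clock": time; "joints": joint angles; "joint_vel": joint speeds; "effort": joint torques, N m; "tool_pos": TCP position; "tool_rot": TCP orientation; "ft_force": force on the tool from outside, world axes, zero at the start; "ft_torque": the same for the moment, N m; "finger_gap": opening from 0.0 (shut) to 1.0 (fully open); "grasp_force": force on a finger pad.
Only numpy, scipy, OpenCV 4.12 (cv2) and the standard library are available. Lean on these libraries where they do the work, as an engineer would, in place of code of your own. Each camera call takes 0.05 s, during which the arm holds its last target. There are 200 camera calls.

## Working session

There is one attempt and no reset: what is moved stays moved. The work goes in short steps, Python scripts to look and compute and a tool call to move; the robot and the scene stay as the last step left them, time stands still between calls to the robot, and variables do not carry over. Pictures are saved under pics/ and viewed, at most 10 in all, crops included, and the job is handed in when it is done.

Besides the shell and the picture viewer there is one more tool, called by a JSON object that holds its "op" and its "data". play_rows: Moves the arm, as the interface text tells. Its arguments: {"type":"object","properties":{"commands":{"type":"array","items":{"type":"array"}},"grip_force":{"type":"number"}},"required":["commands"]}

```bash
mkdir -p pics; python3 - <<'E'
from bench import observe, vision
import cv2,numpy as np
print(observe())
for n in("side","top"):
    cv2.imwrite(f"pics/{n}0.png",vision.read_camera(n)); c=vision.calibration(n); print(n,np.round(c["K"],1).tolist(),np.round(c["T"],4).tolist(),c.keys())
E
```

```text
{'clock': 0.0, 'joints': array([ 1.25108917,  0.38422808,  0.01637272,  1.37115318, -0.00630915,
        1.38819022, -0.04647189]), 'joint_vel': array([ 0.00087699, -0.00041967,  0.0013724 ,  0.00118473, -0.00170626,
       -0.00103426, -0.00079122]), 'effort': array([ 1.85841350e-04, -6.27601719e+01,  8.44679251e-01, -3.71832418e+01,
        1.66948163e-02,  1.41344068e-02,  2.48986282e-06]), 'tool_pos': array([ 0.15865805, -0.60401125,  0.23028557]), 'tool_rot': array([-3.11381645e+00, -4.02181727e-01,  4.26363662e-04]), 'ft_force': array([ 0.16426482, -0.40318912,  0.30198352]), 'ft_torque': array([ 0.02336274, -0.03132881, -0.01624663]), 'grasp_force': 0.0, 'finger_gap': 1.0001608629272305}
side [[611.3, 0.0, 328.5], [0.0, 611.3, 236.2], [0.0, 0.0, 1.0]] [[0.8795, 0.3503, -0.3222, 0.1585], [-0.4759, 0.656, -0.5858, -0.5795], [0.0062, 0.6686, 0.7436, 0.9388], [0.0, 0.0, 0.0, 1.0]] dict_keys(['K', 'T'])
top [[556.1, 0.0, 319.9], [0.0, 556.1, 242.5], [0.0, 0.0, 1.0]] [[0.0009, 0.9939, -0.1103, 0.3878], [-1.0, 0.0014, 0.0045, 0.0471], [0.0047, 0.1103, 0.9939, 1.2243], [0.0, 0.0, 0.0, 1.0]] dict_keys(['K', 'T'])
```

View pics/top0.png

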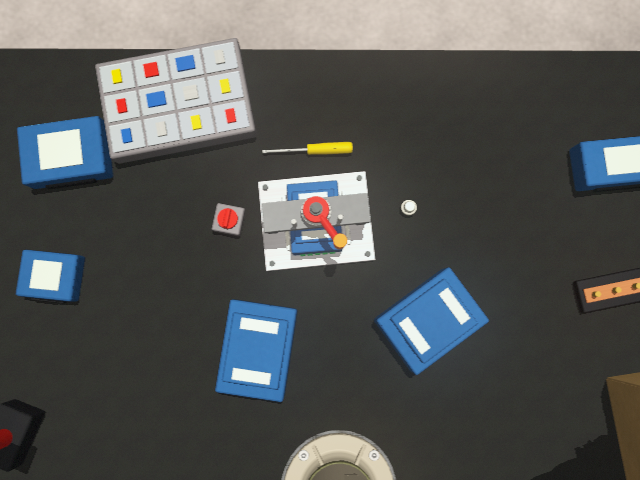

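View pics/side0.png

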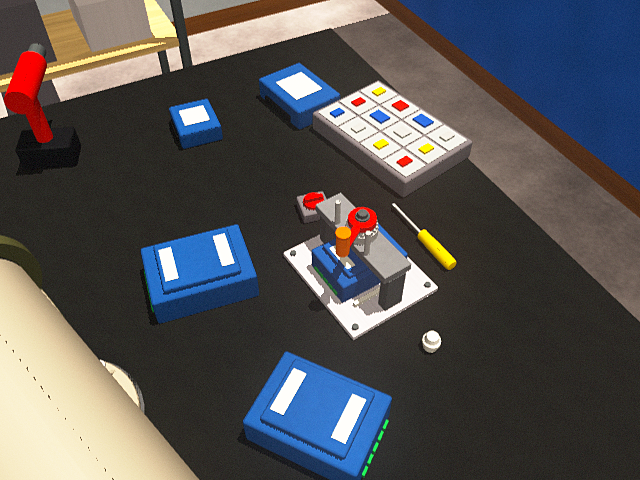

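Only one candidate has a lever: the blue unit in the fixture, top px (315,215) and side px (345,265). The other blue boxes, top px (257,350), (433,320), (65,150), (50,275) and (610,165), are larger or stand free. In the top view the lever head is at (316,210), the orange grip at (340,241), and the pins at (293,222) and (340,217).

```bash
cat > h.py <<'E'
import cv2,numpy as np
from bench import observe, vision
def ray(n,uv,C=None):
    C=C or vision.calibration(n);K,T=np.array(C["K"]),np.array(C["T"])
    d=np.linalg.inv(K)@[uv[0],uv[1],1]; d=T[:3,:3]@[d[0],-d[1],-d[2]]
    return T[:3,3],d/np.linalg.norm(d)
def plane(n,uv,z,C=None):
    o,d=ray(n,uv,C); return o+d*(z-o[2])/d[2]
def cross(r1,r2):
    (a,u),(b,v)=r1,r2; s=np.linalg.lstsq(np.c_[u,-v],b-a,rcond=None)[0]
    p,q=a+s[0]*u,b+s[1]*v; return (p+q)/2,np.linalg.norm(p-q)
def blob(im,lo,hi,box):
    x0,y0,x1,y1=box; h=cv2.cvtColor(im,cv2.COLOR_BGR2HSV); m=cv2.inRange(h,np.array(lo),np.array(hi)); k=np.zeros_like(m);k[y0:y1,x0:x1]=m[y0:y1,x0:x1]
    c=max(cv2.findContours(k,0,2)[0],key=cv2.contourArea); return c
E
python3 - <<'E'
from h import *
t=cv2.imread("pics/top0.png"); s=cv2.imread("pics/side0.png")
# plate
g=blob(t,(0,0,130),(180,60,255),(245,160,390,280)); r=cv2.minAreaRect(g); print("plate",r)
P=[plane("top",p,.012) for p in cv2.boxPoints(r)]; print(np.round(P,4),np.linalg.norm(P[0]-P[1]),np.linalg.norm(P[1]-P[2]))
print("plate centre",np.mean(P,0))
o=blob(t,(8,150,150),(20,255,255),(300,200,380,270)); (c,rad)=cv2.minEnclosingCircle(o); print("grip top",c,rad,plane("top",c,.197))
o2=blob(s,(8,150,150),(20,255,255),(320,215,365,265)); print("side grip",cv2.boundingRect(o2))
rd=blob(t,(0,150,120),(6,255,255),(295,190,335,228)); print("red",cv2.minEnclosingCircle(rd),cv2.boundingRect(rd))
a=cv2.resize(t[160:275,250:385],None,fx=5,fy=5,interpolation=2); b=cv2.resize(s[185:315,280:410],None,fx=4.4,fy=4.4,interpolation=2)
cv2.imwrite("pics/crop1.png",a);cv2.imwrite("pics/crop2.png",b)
E
```

```text
plate ((315.787109375, 220.37127685546875), (89.65284729003906, 110.15060424804688), 84.2894058227539)
[[ 0.6589  0.1824  0.012 ]
 [ 0.6842 -0.0612  0.012 ]
 [ 0.4851 -0.079   0.012 ]
 [ 0.4608  0.1603  0.012 ]] 0.24484430299041626 0.1999129405248641
plate centre [0.57227064 0.05061875 0.012     ]
grip top (339.6428527832031, 240.0) 7.0295610427856445 [0.50652703 0.00573245 0.197     ]
side grip (335, 227, 16, 30)
red ((319.94232177734375, 212.9423065185547), 18.52052879333496) (303, 197, 30, 31)
```

View pics/crop1.png

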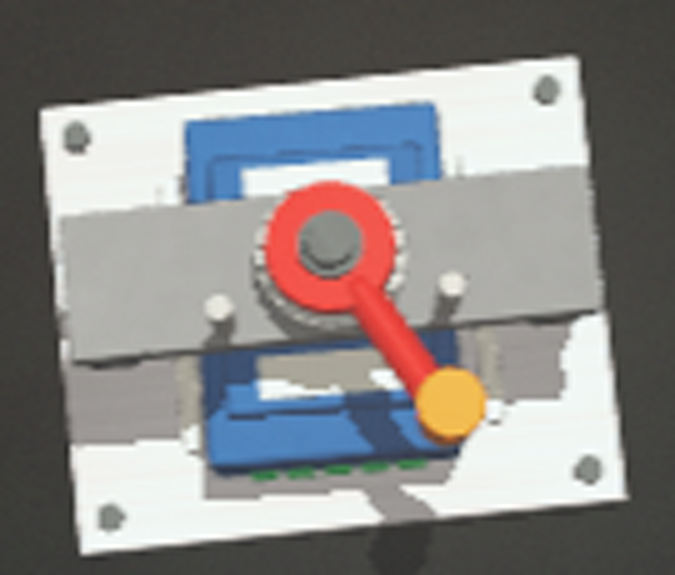

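View pics/crop2.png

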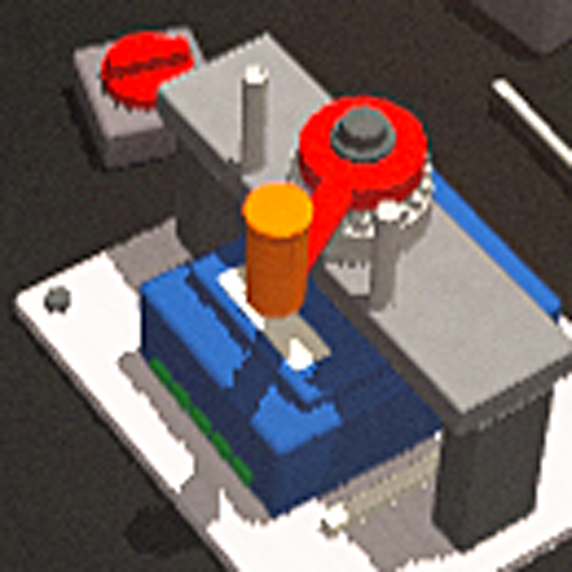

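The crops confirm it: the blue controller sits under the crossbar. Top px: head centre (316.2,209.4), left (stop) pin (293.8,221.4), right (start) pin (340.6,217), grip (340,240.6).

```bash
python3 - <<'E'
from h import *
T=lambda u,z: plane("top",u,z)
cr=lambda x,y:(250+x/5,160+y/5); cs=lambda x,y:(280+x/4.4,185+y/4.4)
S=[T(cr(*p),.014) for p in((76,137),(547,90),(588,470),(110,517))]
c=np.mean(S,0); d=S[0]+S[3]-S[1]-S[2]; yaw=np.arctan2(-d[0],d[1]); print("screws c",c,"yaw",np.degrees(yaw), [np.linalg.norm(S[i]-S[i-1]).round(4) for i in range(4)])
R=np.array([[np.cos(yaw),-np.sin(yaw)],[np.sin(yaw),np.cos(yaw)]])
a,b=T(cr(219,307),.172),T(cr(453,285),.172); print("pins",a,b,np.linalg.norm(a-b))
dp=a-b; yp=np.arctan2(-dp[0],dp[1]); print("yaw pins",np.degrees(yp),"axis from pins",((a+b)/2)[:2]+R@[.022,0])
for z in(.160,.165): print("head",z,T(cr(331,247),z))
for n,p,q in(("grip",cr(450,403),cs(278,212)),("pinL",cr(219,307),cs(256,74)),("pinR",cr(453,285),cs(387,211)),("head",cr(331,247),cs(362,148))):
    print(n,cross(ray("top",p),ray("side",q)))
E
```

```text
screws c [0.57098954 0.05005642 0.014     ] yaw 5.808477445496451 [np.float64(0.1693), np.float64(0.2098), np.float64(0.1701), np.float64(0.2097)]
pins [0.54508024 0.09225679 0.172     ] [0.55373048 0.00276074 0.172     ] 0.08991311752774891
yaw pins 5.520775285663867 axis from pins [0.57129241 0.04973524]
head 0.16 [0.57044306 0.04950845 0.16      ]
head 0.165 [0.5695848  0.04949695 0.165     ]
grip (array([0.50675095, 0.0045478 , 0.1906228 ]), np.float64(0.0013295379481024741))
pinL (array([0.54630448, 0.09213825, 0.16829396]), np.float64(0.001440321935543711))
pinR (array([0.5547617 , 0.00240371, 0.16840322]), np.float64(0.001001928394795319))
head (array([0.57225943, 0.0493638 , 0.15162834]), np.float64(0.00081660204428796))
```

{"op": "play_rows", "data": {"commands": [[[0.45,-0.45,-0.2],[0,0,0.1],1],[[0.9,-0.9,-0.4],[0,0,0.2],1],[[0.9,-0.9,-0.4],[0,0,0.2],1]]}}

```text
clock: 0.48
tool_pos: [0.2267, -0.4916, 0.273]
tool_rot: [3.136, 0.165, 0.004]
ft_force: [0.0, 0.2, -0.2]
finger_gap: 0.999
grasp_force: 0.0
```

{"op": "play_rows", "data": {"commands": [[[0.5,-0.3,0],[0,0,0],1],[[1,-0.6,0],[0,0,0],1],[[1,-0.6,0],[0,0,0],1]]}}

```text
clock: 0.85
tool_pos: [0.3208, -0.4213, 0.2709]
tool_rot: [-3.135, -0.171, -0.002]
ft_force: [0.1, -0.3, 0.6]
finger_gap: 0.999
grasp_force: 0.0
```

{"op": "play_rows", "data": {"commands": [[[0.3,-0.5,0],[0,0,0],1],[[0.55,-1,0],[0,0,0],1],[[0.55,-1,0],[0,0,0],1]]}}

```text
clock: 1.23
tool_pos: [0.3629, -0.3167, 0.2713]
tool_rot: [-3.136, -0.167, -0.001]
ft_force: [-0.4, -0.4, -0.1]
finger_gap: 1.004
grasp_force: 0.0
```

{"op": "play_rows", "data": {"commands": [[[0.3,-0.5,0],[0,0,0],1],[[0.55,-1,0],[0,0,0],1],[[0.55,-1,0],[0,0,0],1]]}}

```text
clock: 1.6
tool_pos: [0.4072, -0.2123, 0.2713]
tool_rot: [-3.137, -0.166, -0.001]
ft_force: [-0.8, -0.3, -1.5]
finger_gap: 1.001
grasp_force: 0.0
```

{"op": "play_rows", "data": {"commands": [[[0.3,-0.5,0],[0,0,0],1],[[0.55,-1,0],[0,0,0],1],[[0.55,-1,0],[0,0,0],1]]}}

```text
clock: 1.98
tool_pos: [0.4518, -0.1077, 0.2713]
tool_rot: [-3.136, -0.165, -0.001]
ft_force: [-0.4, -0.9, -0.0]
finger_gap: 1.002
grasp_force: 0.0
```

{"op": "play_rows", "data": {"commands": [[[0.33,-0.5,0],[0,0,0],1],[[0.66,-1,0],[0,0,0],1],[[0.66,-1,0],[0,0,0],1],[[0.66,-1,0],[0,0,0],1]]}}

```text
clock: 2.48
tool_pos: [0.5065, -0.0069, 0.2707]
tool_rot: [3.137, 0.152, -0.002]
ft_force: [0.2, -0.2, 0.9]
finger_gap: 0.997
grasp_force: 0.0
```

```bash
python3 - <<'E'
from h import *
C=vision.calibration("wrist"); im=vision.read_camera("wrist"); cv2.imwrite("pics/w1.png",im)
t=vision.read_camera("top"); cv2.imwrite("pics/t1.png",t)
print(observe()["tool_pos"],np.round(C["T"],3).tolist(),np.round(C["K"],1).tolist())
c=blob(im,(8,150,120),(22,255,255),(0,0,640,480)); (u,r)=cv2.minEnclosingCircle(c); print(u,r,cv2.boundingRect(c),plane("wrist",u,.194,C))
E
```

```text
[ 0.50631321 -0.00701472  0.27102073] [[0.096, 0.958, 0.269, 0.573], [-0.995, 0.092, 0.026, 0.001], [0.0, -0.27, 0.963, 0.413], [0.0, 0.0, 0.0, 1.0]] [[342.6, 0.0, 321.3], [0.0, 342.6, 236.8], [0.0, 0.0, 1.0]]
(306.819580078125, 238.5824737548828) 24.96111488342285 (286, 215, 41, 49) [0.50950824 0.00407479 0.194     ]
```

View pics/w1.png

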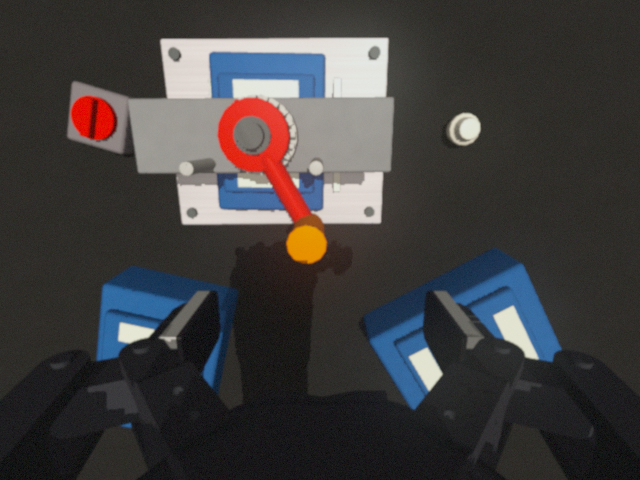

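The wrist view shows the grip top at px (306,243), which puts it at about (0.507, 0.004). That agrees with the top camera, and the fingers clear everything. Descending now.

{"op": "play_rows", "data": {"commands": [[[0.01,-0.11,0.2],[0,0,0],1],[[0.01,-0.11,0.6],[0,0,0],1],[[0.01,-0.11,0.9],[0,0,0],1],[[0.01,-0.11,0.9],[0,0,0],1]], "grip_force": 30}}

```text
clock: 3.08
tool_pos: [0.5047, 0.0049, 0.1794]
tool_rot: [3.138, 0.152, -0.007]
ft_force: [0.4, 0.2, 0.4]
finger_gap: 0.998
grasp_force: 0.0
```

{"op": "play_rows", "data": {"commands": [[[0,0,0.17],[0,0,0],1],[[0,0,0.17],[0,0,0],0.5],[[0,0,0.17],[0,0,0],0.25],[[0,0,0.17],[0,0,0],0.2],[[0,0,0.17],[0,0,0],0.1],[[0,0,0.17],[0,0,0],0.0],[[0,0,0.17],[0,0,0],0.0]]}}

```text
clock: 3.95
tool_pos: [0.5071, 0.0058, 0.1653]
tool_rot: [3.136, 0.154, 0.003]
ft_force: [-0.6, -6.2, 5.2]
finger_gap: 0.292
grasp_force: 29.2
```

```bash
python3 - <<'E'
from h import *
s=vision.read_camera("side"); cv2.imwrite("pics/s2.png",cv2.resize(s[150:340,230:430],None,fx=3,fy=3)); o=observe(); print(o["tool_pos"],o["tool_rot"],o["ft_force"],o["finger_gap"],o["grasp_force"],o["joints"])
E
```

```text
[0.50710982 0.00582494 0.16528594] [3.13620575e+00 1.54357078e-01 2.75253302e-03] [-0.75988165 -5.58335268  6.3944069 ] 0.2894743206126479 29.21784040838247 [ 0.40570231  0.21626584 -0.54758138  1.76686102  0.12247916  1.19028086
 -1.64940187]
```

View pics/s2.png

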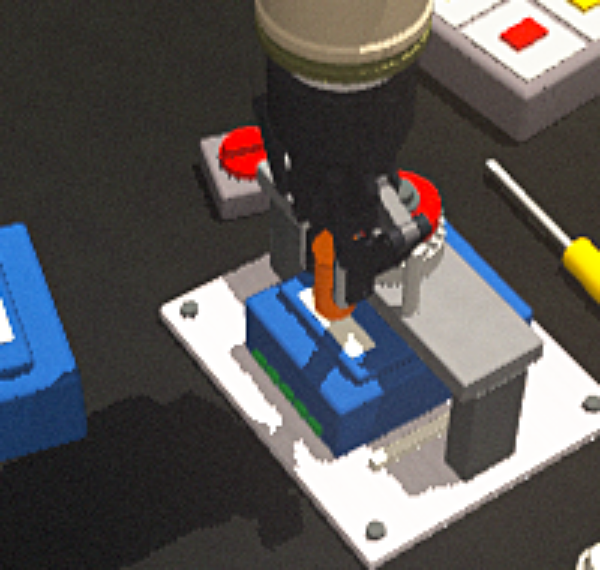

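The gripper holds the orange grip (px (330,275) in the crop), clear of the pins. First I turn part of the stroke.

{"op": "play_rows", "data": {"commands": [[[-0.041,-0.086,-0.01],[0,0,0],0],[[-0.068,-0.165,-0.01],[0,0,0],0],[[-0.087,-0.247,-0.01],[0,0,0],0],[[-0.097,-0.33,-0.01],[0,0,0],0],[[-0.098,-0.413,-0.01],[0,0,0],0],[[-0.091,-0.497,-0.01],[0,0,0],0]]}}

```text
clock: 4.75
tool_pos: [0.4939, 0.0539, 0.1656]
tool_rot: [3.136, 0.153, 0.005]
ft_force: [7.9, -7.9, -4.8]
finger_gap: 0.293
grasp_force: 29.7
```

```bash
cat >> h.py <<'E'
def stat(ax=(.571,.05),yaw=np.radians(5.7)):
    o=observe(); p=o["tool_pos"]; r=p[:2]-ax; c,s=np.cos(yaw),np.sin(yaw); R=np.array([[c,s],[-s,c]])
    f=R@r; th=np.arctan2(f[1],-f[0]); F=R@o["ft_force"][:2]; t=np.array([np.sin(th),np.cos(th)]); n=np.array([-np.cos(th),np.sin(th)])
    print("t%.2f th%.1f r%.4f z%.4f push%.1f Fout%.1f Fz%.1f gap%.3f"%(o["clock"],np.degrees(th),np.hypot(*f),p[2],-F@t,F@n,o["ft_force"][2],o["finger_gap"]),o["tool_rot"].round(3),p.round(4))
E
python3 -c "
from h import *
stat()"
```

```text
t4.75 th8.6 r0.0772 z0.1656 push7.5 Fout-8.3 Fz-4.8 gap0.293 [3.136 0.153 0.005] [0.4939 0.0539 0.1656]
```

{"op": "play_rows", "data": {"commands": [[[0.026,-0.079,0.005],[0,0,0],0],[[0.049,-0.157,0.005],[0,0,0],0],[[0.081,-0.232,0.005],[0,0,0],0],[[0.12,-0.304,0.005],[0,0,0],0],[[0.168,-0.37,0.005],[0,0,0],0],[[0.212,-0.422,0.005],[0,0,0],0]]}}

```text
clock: 5.5
tool_pos: [0.5098, 0.0976, 0.165]
tool_rot: [3.135, 0.153, 0.0]
ft_force: [-0.2, -8.4, 2.1]
finger_gap: 0.292
grasp_force: 30.0
```

```bash
python3 -c "
from h import *
stat()"
```

```text
t5.50 th43.6 r0.0775 z0.1650 push6.8 Fout-5.1 Fz2.1 gap0.292 [3.135 0.153 0.   ] [0.5098 0.0976 0.165 ]
```

{"op": "play_rows", "data": {"commands": [[[-0.004,0.012,0],[0,0,0],0],[[-0.004,0.012,0],[0,0,0],0],[[-0.004,0.012,-0.05],[0,0,0],0],[[-0.004,0.012,-0.1],[0,0,0],0],[[-0.004,0.012,-0.1],[0,0,0],0]]}}

```text
clock: 6.12
tool_pos: [0.5097, 0.097, 0.1743]
tool_rot: [3.137, 0.154, 0.001]
ft_force: [7.0, -4.3, -7.8]
finger_gap: 0.29
grasp_force: 30.0
```

```bash
python3 -c "
from h import *
stat()"
```

```text
t6.12 th43.2 r0.0772 z0.1743 push-0.9 Fout-8.2 Fz-7.8 gap0.290 [3.137e+00 1.540e-01 1.000e-03] [0.5097 0.097  0.1743]
```

{"op": "play_rows", "data": {"commands": [[[-0.049,0.068,0],[0,0,0],0],[[-0.094,0.134,0],[0,0,0],0],[[-0.132,0.205,0],[0,0,0],0],[[-0.162,0.28,0],[0,0,0],0],[[-0.187,0.37,0],[0,0,0],0],[[-0.201,0.463,0],[0,0,0],0],[[-0.204,0.558,0],[0,0,0],0],[[-0.194,0.651,0],[0,0,0],0],[[-0.174,0.742,0],[0,0,0],0],[[-0.142,0.831,0],[0,0,0],0],[[-0.106,0.907,0],[0,0,0],0],[[-0.106,0.907,0],[0,0,0],0]]}}

```text
clock: 7.62
tool_pos: [0.5076, 0.0068, 0.1745]
tool_rot: [-3.137, -0.155, 0.001]
ft_force: [2.3, 2.1, -8.1]
finger_gap: 0.285
grasp_force: 30.0
```

```bash
python3 -c "
from h import *
stat()"
```

```text
t7.62 th-28.6 r0.0767 z0.1745 push-0.4 Fout-3.1 Fz-8.1 gap0.285 [-3.137e+00 -1.550e-01  1.000e-03] [0.5076 0.0068 0.1745]
```

{"op": "play_rows", "data": {"commands": [[[0.004,0.007,0],[0,0,0],0],[[0.004,0.007,0.05],[0,0,0],0],[[0.004,0.007,0.1],[0,0,0],0],[[0.004,0.007,0.1],[0,0,0],0]]}}

```text
clock: 8.12
tool_pos: [0.5089, 0.0047, 0.1662]
tool_rot: [3.135, 0.154, 0.005]
ft_force: [2.3, -6.4, 1.8]
finger_gap: 0.286
grasp_force: 31.9
```

```bash
python3 -c "
from h import *
stat()"
```

```text
t8.12 th-30.4 r0.0769 z0.1662 push6.6 Fout1.9 Fz1.8 gap0.286 [3.135 0.154 0.005] [0.5089 0.0047 0.1662]
```

{"op": "play_rows", "data": {"commands": [[[-0.039,-0.076,0],[0,0,0],0],[[-0.068,-0.152,0],[0,0,0],0],[[-0.089,-0.23,0],[0,0,0],0]]}}

```text
clock: 8.5
tool_pos: [0.4982, 0.0266, 0.166]
tool_rot: [3.135, 0.153, 0.006]
ft_force: [4.9, -5.8, -1.0]
finger_gap: 0.286
grasp_force: 31.8
```

```bash
python3 -c "
from h import *
stat()
s=vision.read_camera('side'); cv2.imwrite('pics/s3.png',cv2.resize(s[170:310,280:420],None,fx=4,fy=4))"
```

```text
t8.50 th-12.1 r0.0765 z0.1660 push7.1 Fout-2.9 Fz-1.0 gap0.286 [3.135 0.153 0.006] [0.4982 0.0266 0.166 ]
```

View pics/s3.png

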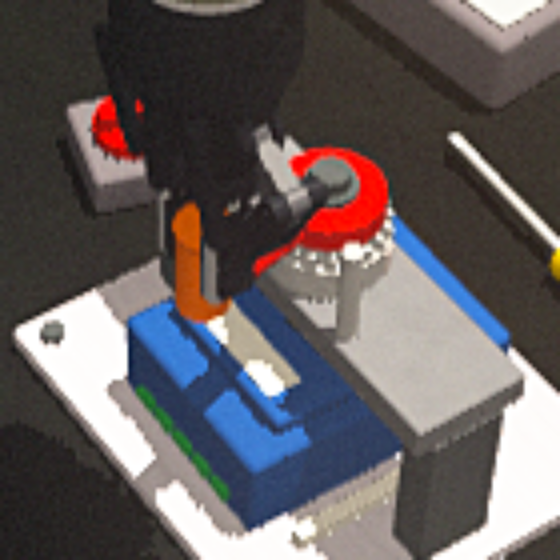

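The lever sits down on the serrations (head at crop px (335,200)). The push of 7.1 N confirms it is engaged with the foot still free. Continuing the stroke.

{"op": "play_rows", "data": {"commands": [[[-0.014,-0.094,0],[0,0,0],0],[[-0.017,-0.188,0],[0,0,0],0],[[-0.008,-0.282,0],[0,0,0],0]]}}

```text
clock: 8.93
tool_pos: [0.4947, 0.0544, 0.1657]
tool_rot: [3.135, 0.152, 0.005]
ft_force: [5.8, -8.2, -2.5]
finger_gap: 0.296
grasp_force: 31.8
```

```bash
python3 -c "
from h import *
stat()"
```

```text
t8.93 th9.0 r0.0764 z0.1657 push7.8 Fout-6.3 Fz-2.5 gap0.296 [3.135 0.152 0.005] [0.4947 0.0544 0.1657]
```

{"op": "play_rows", "data": {"commands": [[[0.021,-0.077,0],[0,0,0],0],[[0.045,-0.154,0],[0,0,0],0],[[0.078,-0.226,0],[0,0,0],0]]}}

```text
clock: 9.3
tool_pos: [0.4998, 0.0774, 0.1656]
tool_rot: [3.135, 0.152, 0.003]
ft_force: [2.3, -8.5, 0.5]
finger_gap: 0.296
grasp_force: 31.9
```

```bash
python3 -c "
from h import *
stat()"
```

```text
t9.30 th26.7 r0.0763 z0.1656 push7.1 Fout-5.2 Fz0.5 gap0.296 [3.135e+00 1.520e-01 3.000e-03] [0.4998 0.0774 0.1656]
```

{"op": "play_rows", "data": {"commands": [[[0.038,-0.06,0],[0,0,0],0],[[0.084,-0.125,0],[0,0,0],0],[[0.127,-0.176,0],[0,0,0],0]]}}

```text
clock: 9.68
tool_pos: [0.5101, 0.0964, 0.1655]
tool_rot: [3.135, 0.153, 0.001]
ft_force: [-1.8, -7.6, 1.4]
finger_gap: 0.29
grasp_force: 32.0
```

```bash
python3 -c "
from h import *
stat()"
```

```text
t9.68 th43.0 r0.0765 z0.1655 push7.1 Fout-3.2 Fz1.4 gap0.290 [3.135e+00 1.530e-01 1.000e-03] [0.5101 0.0964 0.1655]
```

{"op": "play_rows", "data": {"commands": [[[-0.004,0.012,0],[0,0,0],0],[[-0.004,0.012,0],[0,0,0],0],[[-0.004,0.012,-0.05],[0,0,0],0],[[-0.004,0.012,-0.1],[0,0,0],0],[[-0.004,0.012,-0.1],[0,0,0],0]]}}

```text
clock: 10.3
tool_pos: [0.51, 0.0963, 0.1746]
tool_rot: [3.137, 0.154, 0.002]
ft_force: [5.2, -4.9, -8.5]
finger_gap: 0.29
grasp_force: 31.5
```

```bash
python3 -c "
from h import *
stat()"
```

```text
t10.30 th42.9 r0.0765 z0.1746 push0.8 Fout-7.1 Fz-8.5 gap0.290 [3.137e+00 1.540e-01 2.000e-03] [0.51   0.0963 0.1746]
```

{"op": "play_rows", "data": {"commands": [[[-0.049,0.068,0],[0,0,0],0],[[-0.094,0.134,0],[0,0,0],0],[[-0.132,0.205,0],[0,0,0],0],[[-0.162,0.28,0],[0,0,0],0],[[-0.187,0.37,0],[0,0,0],0],[[-0.201,0.463,0],[0,0,0],0],[[-0.204,0.558,0],[0,0,0],0],[[-0.194,0.651,0],[0,0,0],0],[[-0.174,0.742,0],[0,0,0],0],[[-0.142,0.831,0],[0,0,0],0],[[-0.092,0.931,0],[0,0,0],0],[[-0.092,0.931,0],[0,0,0],0]]}}

```text
clock: 11.8
tool_pos: [0.5098, 0.0032, 0.1745]
tool_rot: [-3.137, -0.155, 0.0]
ft_force: [2.3, 2.3, -8.8]
finger_gap: 0.289
grasp_force: 31.4
```

{"op": "play_rows", "data": {"commands": [[[0,0,0.05],[0,0,0],0],[[0,0,0.1],[0,0,0],0],[[0,0,0.1],[0,0,0],0]]}}

```text
clock: 12.18
tool_pos: [0.5097, 0.0023, 0.1653]
tool_rot: [3.136, 0.154, 0.001]
ft_force: [0.5, -4.9, 1.1]
finger_gap: 0.289
grasp_force: 32.0
```

```bash
python3 -c "
from h import *
stat()"
```

```text
t12.18 th-32.2 r0.0777 z0.1653 push4.2 Fout2.6 Fz1.1 gap0.289 [3.136e+00 1.540e-01 1.000e-03] [0.5097 0.0023 0.1653]
```

{"op": "play_rows", "data": {"commands": [[[-0.041,-0.073,0],[0,0,0],0],[[-0.072,-0.147,0],[0,0,0],0],[[-0.092,-0.211,0],[0,0,0],0]]}}

```text
clock: 12.55
tool_pos: [0.499, 0.0221, 0.1654]
tool_rot: [3.135, 0.153, 0.004]
ft_force: [5.1, -7.0, -1.5]
finger_gap: 0.288
grasp_force: 31.9
```

```bash
python3 -c "
from h import *
stat()"
```

```text
t12.55 th-15.5 r0.0772 z0.1654 push8.4 Fout-2.2 Fz-1.5 gap0.288 [3.135 0.153 0.004] [0.499  0.0221 0.1654]
```

{"op": "play_rows", "data": {"commands": [[[-0.014,-0.059,0],[0,0,0],0],[[-0.022,-0.112,0],[0,0,0],0]]}}

```text
clock: 12.8
tool_pos: [0.496, 0.0326, 0.1654]
tool_rot: [3.135, 0.153, 0.004]
ft_force: [6.1, -8.2, -3.6]
finger_gap: 0.295
grasp_force: 31.9
```

```bash
python3 -c "
from h import *
stat()"
```

```text
t12.80 th-7.4 r0.0770 z0.1654 push9.3 Fout-4.1 Fz-3.6 gap0.295 [3.135 0.153 0.004] [0.496  0.0326 0.1654]
```

{"op": "play_rows", "data": {"commands": [[[-0.003,-0.05,0],[0,0,0],0],[[-0.003,-0.099,0],[0,0,0],0]]}}

```text
clock: 13.05
tool_pos: [0.4946, 0.0417, 0.1653]
tool_rot: [3.134, 0.152, 0.003]
ft_force: [3.4, -10.1, -1.5]
finger_gap: 0.291
grasp_force: 32.0
```

```bash
python3 -c "
from h import *
stat()"
```

```text
t13.05 th-0.5 r0.0768 z0.1653 push10.4 Fout-2.3 Fz-1.5 gap0.291 [3.134e+00 1.520e-01 3.000e-03] [0.4946 0.0417 0.1653]
```

{"op": "play_rows", "data": {"commands": [[[0.002,-0.033,0],[0,0,0],0],[[0.004,-0.064,0],[0,0,0],0]]}}

```text
clock: 13.3
tool_pos: [0.4943, 0.0477, 0.1653]
tool_rot: [3.134, 0.151, 0.003]
ft_force: [3.5, -11.8, -1.0]
finger_gap: 0.291
grasp_force: 32.1
```

```bash
python3 -c "
from h import *
stat()"
```

```text
t13.30 th4.0 r0.0768 z0.1653 push11.9 Fout-3.1 Fz-1.0 gap0.291 [3.134e+00 1.510e-01 3.000e-03] [0.4943 0.0477 0.1653]
```

{"op": "play_rows", "data": {"commands": [[[0,0,0],[0,0,0],0],[[0,0,0],[0,0,0],0]]}}

```text
clock: 13.55
tool_pos: [0.4943, 0.048, 0.1653]
tool_rot: [3.134, 0.152, 0.003]
ft_force: [3.3, -10.0, -2.5]
finger_gap: 0.289
grasp_force: 32.0
```

```bash
python3 -c "
from h import *
stat()"
```

```text
t13.55 th4.2 r0.0768 z0.1653 push10.1 Fout-3.1 Fz-2.5 gap0.289 [3.134e+00 1.520e-01 3.000e-03] [0.4943 0.048  0.1653]
```

{"op": "play_rows", "data": {"commands": [[[0.002,0.006,0],[0,0,0],0],[[0.003,0.012,0],[0,0,0],0],[[0.003,0.012,0],[0,0,0],0]]}}

```text
clock: 13.92
tool_pos: [0.4944, 0.0475, 0.1653]
tool_rot: [3.135, 0.153, 0.002]
ft_force: [1.6, -7.3, -0.4]
finger_gap: 0.287
grasp_force: 32.0
```

```bash
python3 -c "
from h import *
stat()"
```

```text
t13.93 th3.8 r0.0766 z0.1653 push7.3 Fout-1.4 Fz-0.4 gap0.287 [3.135e+00 1.530e-01 2.000e-03] [0.4944 0.0475 0.1653]
```

{"op": "play_rows", "data": {"commands": [[[0.003,0.014,0],[0,0,0],0],[[0.003,0.024,0],[0,0,0],0],[[0.003,0.024,0],[0,0,0],0]]}}

```text
clock: 14.3
tool_pos: [0.4945, 0.0467, 0.1652]
tool_rot: [3.137, 0.155, 0.001]
ft_force: [-0.5, -6.6, 1.8]
finger_gap: 0.292
grasp_force: 32.0
```

```bash
python3 -c "
from h import *
stat()"
```

```text
t14.30 th3.3 r0.0766 z0.1652 push6.6 Fout0.8 Fz1.8 gap0.292 [3.137e+00 1.550e-01 1.000e-03] [0.4945 0.0467 0.1652]
```

{"op": "play_rows", "data": {"commands": [[[0,0.012,0],[0,0,0],0],[[0,0.02,0],[0,0,0],0],[[0,0.02,0],[0,0,0],0]]}}

```text
clock: 14.68
tool_pos: [0.4945, 0.0458, 0.165]
tool_rot: [-3.137, -0.157, -0.0]
ft_force: [-2.6, -3.0, 3.5]
finger_gap: 0.29
grasp_force: 32.1
```

```bash
python3 -c "
from h import *
stat()"
```

```text
t14.68 th2.6 r0.0766 z0.1650 push2.8 Fout2.8 Fz3.5 gap0.290 [-3.137 -0.157 -0.   ] [0.4945 0.0458 0.165 ]
```

{"op": "play_rows", "data": {"commands": [[[-0.003,0.012,0],[0,0,0],0],[[-0.003,0.012,0],[0,0,0],0.4],[[-0.003,0.012,0],[0,0,0],0.8],[[-0.003,0.012,0],[0,0,0],1],[[-0.003,0.012,0],[0,0,0],1],[[-0.003,0.012,0],[0,0,0],1]]}}

```text
clock: 15.42
tool_pos: [0.4944, 0.0444, 0.1648]
tool_rot: [-3.138, -0.157, -0.0]
ft_force: [0.1, -0.2, -0.3]
finger_gap: 0.999
grasp_force: 0.0
```

{"op": "play_rows", "data": {"commands": [[[0,0,-0.2],[0,0,0],1],[[0,0,-0.5],[0,0,0],1],[[0,0,-0.9],[0,0,0],1],[[0,0,-0.9],[0,0,0],1]]}}

```text
clock: 15.92
tool_pos: [0.496, 0.0448, 0.2581]
tool_rot: [3.138, 0.157, 0.009]
ft_force: [0.2, -0.0, 0.8]
finger_gap: 0.997
grasp_force: 0.0
```

```bash
python3 -c "
from h import *
stat()
w=vision.read_camera('wrist');s=vision.read_camera('side'); t=vision.read_camera('top')
cv2.imwrite('pics/f.png',np.hstack([cv2.resize(s[170:330,260:420],(400,400)),cv2.resize(w[0:300,150:450],(400,400))]))
a=cv2.imread('pics/top0.png'); d=cv2.absdiff(a,t).max(2); 
for n,b in dict(switch=(205,200,250,240),gland=(398,198,420,218),driver=(255,138,360,158),chargerrear=(285,180,340,198)).items(): print(n,(d[b[1]:b[3],b[0]:b[2]]>60).sum())"
```

```text
t15.93 th1.7 r0.0752 z0.2581 push0.1 Fout-0.2 Fz0.8 gap0.997 [3.138 0.157 0.009] [0.496  0.0448 0.2581]
switch 0
gland 0
driver 7
chargerrear 746
```

View pics/f.png

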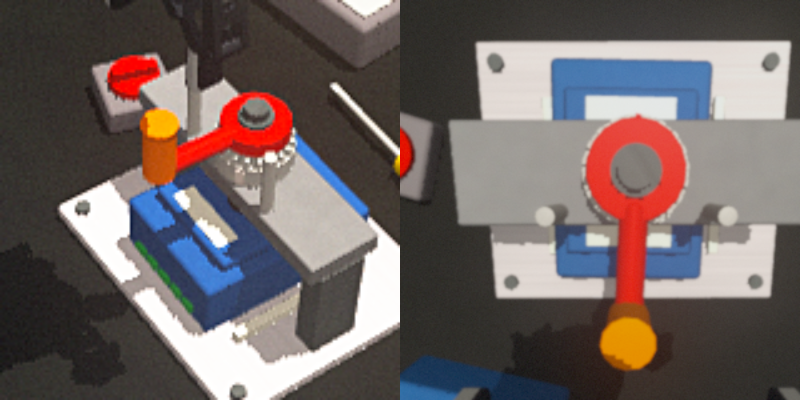

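The final view shows the lever seated and released, with the grip at (160,145) left and (628,343) right. The controller is square under the foot and the bystanders have not moved.

```bash
python3 -c "
from bench import hand_in
print(hand_in())"
```

```text
the job is handed in; nothing more can be done
None
```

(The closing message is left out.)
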